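# Hang the blue-capped sample bottle on the reader rail

### The job

Hang the bottle with the blue cap on the slotted aluminium rail: carry it to the rail's open flared end, bring its thin neck in there between the two rail plates (cap collar above, body below), and slide it along until it is fully home at the red closed end, beside the reader. Leave it hanging upright by its collar and let go; leave the white-capped and green-capped bottles standing where they are.

Things in the scene. Friction and masses are not known exactly. Their poses are not given: they have to be found in the camera images.
- blue_cap (a point): Blue-capped bottle, standing on the bench; all three bottles are alike, round, 134 mm tall. From the bottom: white body 44 mm across, 64 high; neck 16 across, 22 high; cap collar disc 44 across, 6 thick; grip stem 26 across, 42 high. Point: centre of the stem, 113 mm above the underside, 27 above the collar's underside; z up. 0.13 kg.
- rail_mouth (a point): Fixed rail: two level plates 6 mm thick, tops 140 above the bench, 26 mm slot between; legs 40 mm off its centre line, nothing above. Point: slot centre, top-face height, where the straight slot starts; y along the slot to the closed end (within 0.3 rad of world y), z up. y -30 to 0 mm: lead-in, 60 to 26 wide. Slot ends at y 165, red plate. Home: bottle axis at y 157, cap point at z 27.
- white_cap (a point): Bystander: bottle of the same shape with a white cap, standing on the bench. Point: centre of its grip stem, 113 mm above its underside; z up.
- green_cap (a point): Bystander: bottle of the same shape with a green cap, standing on the bench. Point: centre of its grip stem, 113 mm above its underside; z up.
There are look-alikes about, which are no part of the job. What is shaped like the part that bears blue_cap but brown is not meant.

How it is judged:
By the outcome, as a careful person would: the job done as asked, in the order asked, and still so for the second after the job is handed in, with the robot touching nothing.
It also fails if it takes over 42 s, if anything falls off the work surface, if the arm or the gripper's body presses on something with over 40 N, if the wrist force passes 120 N, or if a joint passes its speed limit or range.

### The arm

A 7-joint arm with a two-finger parallel gripper is mounted at the origin on the work surface. World frame = base frame: x ahead of the robot, y to its left, z up, the work surface at z = 0. Lengths are in mm, angles in rad, forces in N, time in s.
With the tool pointing down it reaches from about 400 to 875 mm from the base axis. Payload 4.4 kg.
Tool frame: the origin (TCP) lies on the centre line of the jaws, within the pads' length; the fingertips stand 8 mm ahead of it and the grasp point (between the pads) lies 11 mm behind it; x points along the fingers, z is the direction in which the jaws open and shut, and the axes are right-handed (so a half turn about x gives the same grasp; the last joint's range is limited). The gripper opens to 85 mm and grips with 20 to 120 N. Pads are 22 mm wide; open, the fingers measure 114 mm over their backs; the gripper's body (76 mm by 85 mm) begins 54 mm behind the grasp point. The pads swing forward as they close: fully open they stand 13 mm farther back than shut.
Start: joints at [1.074, 0.628, 0.038, 1.517, -0.027, 0.996, -0.02], TCP at [271.468, -590.613, 208.613] pointing down, gripper open.
Joint ranges: [-3.06, 3.06], [-0.37, 2.12], [-1.25, 1.32], [0.18, 2.47], [-1.1, 4.24], [0.23, 1.98], [-2.94, 2.94]. Speed limits (rad/s): [2.57, 2.57, 3.14, 3.14, 3.14, 3.14, 3.14].

### API

Orientations are given as [roll, pitch, yaw] about the fixed x, y, z axes, in that order (R = Rz(yaw) Ry(pitch) Rx(roll)).
In Python, from cell import ctrl, get_image, camera_params gives the robot as it stands. The module is installed in compiled form; this text tells all that it offers.
- The arm moves only by the shell command python3 -m handwheel 'ROWS'. ROWS is text: rows parted by semicolons, each of 7 numbers parted by spaces: the opening, from -1 (shut) to 1 (fully open), then the shift along the tool's x, y, z in mm, then the turn, a rotation vector about the tool's x, y, z in rad. In form: grip x y z wx wy wz; .... A call has 1 to 10 rows; each row shifts and turns the pose as measured when the row begins, along the tool's axes as they then stand; what a row does not reach is not made up. A row lasts 1/10 s, in which the tool goes at most 50 mm and 8.59 degrees, less where a joint would pass 70% of its speed; a pose out of reach is approached as far as the arm can. A call with a gripper value outside its range is refused whole. The fingers move at their own pace and stop on an object; the grip force is fixed at half the most. Time passes only in rows, so rows that do not move let the fingers close. It gives the time, the measured TCP pose, the force and the opening at its end, in the units of the state.
- ctrl.read_state(): the state, without advancing time (a new reading comes with each control period).
- get_image(name): name is "scene" or "side" or "wrist"; returns the picture (384x512x3 uint8, blue, green, red); there is no depth.
- camera_params(name): a dict with "fx", "fy", "cx", "cy" (pixels), "eye" and "orientation" of the camera in the world. Camera axes: x right, y up, looking along -z (the intrinsics and any distortion apply to the point x, -y, -z); pixel columns grow to the right and rows downward; lengths in mm; the calibration is good to about 2 mm. The wrist camera is an equidistant fisheye: a pixel r from the principal point sees the ray r / f radians off the axis. A picture is of the moment at which its call begins: read the wrist's pose just before it. camera_params takes no time and is no camera call; for the wrist camera it gives the pose at the moment of the call.
- ctrl.finish_job(): hands the job in, once; it reports no verdict.
The state is a dict: "clock": time; "qpos": joint angles; "qd": joint speeds; "tau": joint torques, N m; "eef_pos": TCP position; "tool_rot": TCP orientation; "force": force on the tool from outside, world axes, zero at the start; "torque": the same for the moment, N m; "width": finger opening in mm.
Only numpy, scipy, OpenCV 4.12 (cv2) and the standard library are available. Lean on these libraries where they do the work, as an engineer would, in place of code of your own. Each camera call takes 0.05 s, during which the arm holds its last target.

## Working session

There is one attempt and no reset: what is moved stays moved. The work goes in short steps, Python scripts to look and compute and a shell command to move; the robot and the scene stay as the last step left them, time stands still between calls to the robot, and variables do not carry over. Pictures are saved under pics/ and viewed, and the job is handed in when it is done.

```bash
mkdir -p pics; python3 - <<'E'
from cell import ctrl,get_image,camera_params
import cv2
s=ctrl.read_state();print(s)
for n in("scene","side","wrist"):
    print(n,camera_params(n)); cv2.imwrite(f"pics/{n}0.png",get_image(n))
E
```

```text
{'clock': 0.0, 'qpos': array([ 1.07418653,  0.62933814,  0.03843777,  1.51836133, -0.02703865,
        0.99629718, -0.02000769]), 'qd': array([ 0.00083081,  0.00195924,  0.00062503, -0.00074714, -0.00175853,
        0.00083668, -0.0011106 ]), 'tau': array([ 2.53699091e-04, -5.63402796e+01,  1.22663498e+00, -1.93439466e+01,
        1.09919099e-02,  1.06327515e-02,  1.15682900e-05]), 'eef_pos': array([ 271.20653916, -589.98717589,  207.69635371]), 'tool_rot': array([3.13604349, 1.56890964, 1.99603177]), 'force': array([0.18472411, 0.56165461, 0.26045616]), 'torque': array([ 0.03700794,  0.00384556, -0.02290264]), 'width': 85.31380039483273}
scene {'fx': 371.1862570601396, 'fy': 371.1862570601396, 'cx': 248.12145917590732, 'cy': 191.053250087647, 'eye': array([785.75346209, 146.28297653, 755.9350941 ]), 'orientation': array([ 0.56867073, -0.01775817,  2.38242575])}
side {'fx': 413.48081576477455, 'fy': 413.48081576477455, 'cx': 254.13504680674566, 'cy': 186.7940183043646, 'eye': array([163.13909488, 283.27651977, 778.66622204]), 'orientation': array([ 0.68060785,  0.01202257, -2.5331276 ])}
wrist {'fx': 297.3186396354542, 'fy': 297.3186396354542, 'cx': 255.6246206922212, 'cy': 189.51798762404425, 'eye': array([ 339.5450471 , -559.0593372 ,  373.17012314]), 'orientation': array([-0.29848895,  0.00140233, -1.14018295])}
```

View pics/scene0.png

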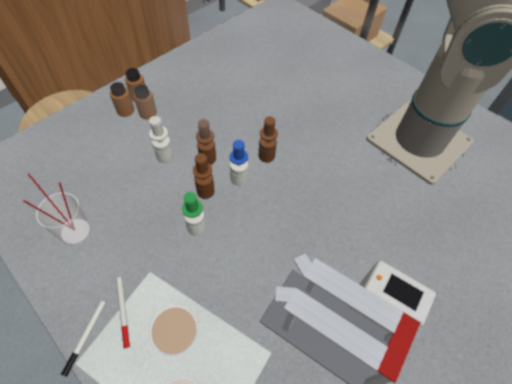

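View pics/side0.png

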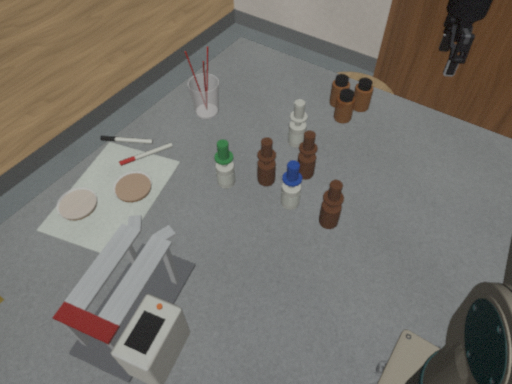

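View pics/wrist0.png

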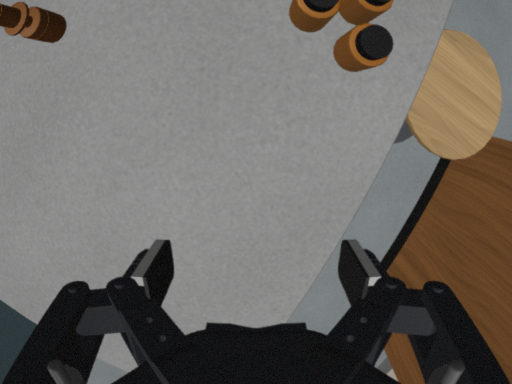

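```bash
cat > h.py <<'E'
import numpy as np,cv2
from scipy.spatial.transform import Rotation as R
from cell import ctrl,get_image,camera_params
def ray(n,uv,p=None):
    p=p or camera_params(n);u,v=uv
    d=np.array([(u-p['cx'])/p['fx'],-(v-p['cy'])/p['fy'],-1])
    if n=='wrist':
        a=np.array([u-p['cx'],-(v-p['cy'])]);r=np.hypot(*a);t=r/p['fx'];a=a/max(r,1e-9)*np.sin(t);d=np.array([a[0],a[1],-np.cos(t)])
    d=R.from_euler('xyz',p['orientation']).apply(d);return p['eye'],d/np.linalg.norm(d)
def plane(n,uv,z,p=None):
    e,d=ray(n,uv,p);return e+d*(z-e[2])/d[2]
def tri(*obs):
    A=np.zeros((3,3));b=np.zeros(3);rs=[ray(*o) for o in obs]
    for e,d in rs:
        P=np.eye(3)-np.outer(d,d);A+=P;b+=P@e
    x=np.linalg.solve(A,b);return x,[np.linalg.norm(np.cross(x-e,d)) for e,d in rs]
def proj(n,X,p=None):
    p=p or camera_params(n)
    c=R.from_euler('xyz',p['orientation']).inv().apply(np.array(X)-p['eye'])
    if n=='wrist':
        r=np.hypot(c[0],c[1]);t=np.arctan2(r,-c[2]);return p['cx']+p['fx']*t*c[0]/r,p['cy']-p['fx']*t*c[1]/r
    return p['cx']+p['fx']*c[0]/-c[2],p['cy']-p['fy']*c[1]/-c[2]
def blob(im,lo,hi,name=''):
    m=cv2.inRange(cv2.cvtColor(im,cv2.COLOR_BGR2HSV),lo,hi)
    n,l,s,c=cv2.connectedComponentsWithStats(m)
    i=1+s[1:,4].argmax();return c[i],s[i]
E
python3 - <<'E'
from h import *
S=cv2.imread('pics/scene0.png');D=cv2.imread('pics/side0.png')
for nm,lo,hi in(('blue',(105,120,60),(130,255,255)),('green',(50,120,40),(80,255,255))):
    a,sa=blob(S,lo,hi);b,sb=blob(D,lo,hi)
    print(nm,a,sa,b,sb,tri(('scene',a),('side',b)),plane('scene',a,113),plane('side',b,113))
cv2.imwrite('pics/c1.png',cv2.resize(S[240:384,240:440],None,fx=4,fy=4,interpolation=2))
cv2.imwrite('pics/c2.png',cv2.resize(D[200:384,40:220],None,fx=3.2,fy=3.2,interpolation=2))
E
```

```text
blue [238.31418919 152.80405405] [230 140  18  24 296] [292.23893805 174.05899705] [283 161  19  25 339] (array([ 435.57322889, -237.66314361,  101.40121535]), [np.float64(0.19252408754029424), np.float64(0.19252408754040976)]) [ 441.69204487 -231.07530624  113.        ] [ 430.89465957 -228.50617654  113.        ]
green [191.30149254 205.19104478] [183 193  19  24 335] [222.72727273 153.01818182] [215 141  17  23 165] (array([ 597.90728016, -202.70277693,  101.70400385]), [np.float64(0.24709896060081873), np.float64(0.24709896060073905)]) [ 601.07495864 -196.94828636  113.        ] [ 590.61512444 -194.29993643  113.        ]
```

View pics/c1.png

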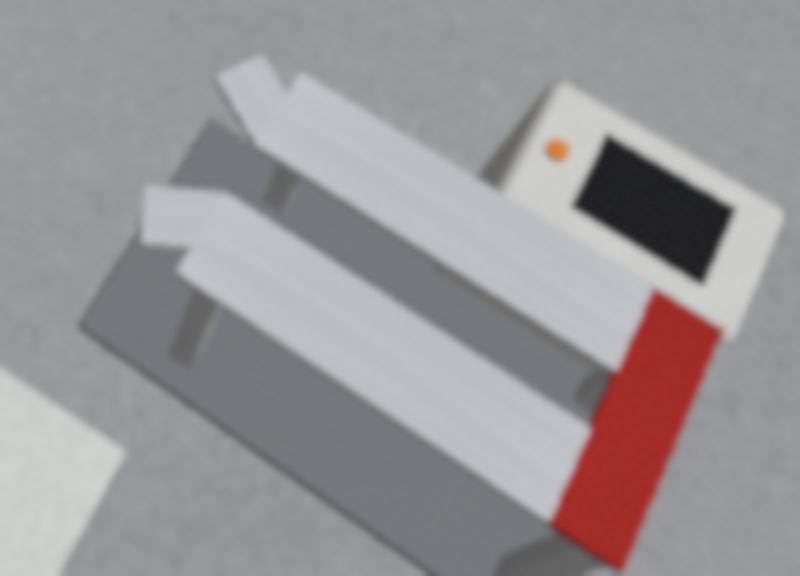

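View pics/c2.png

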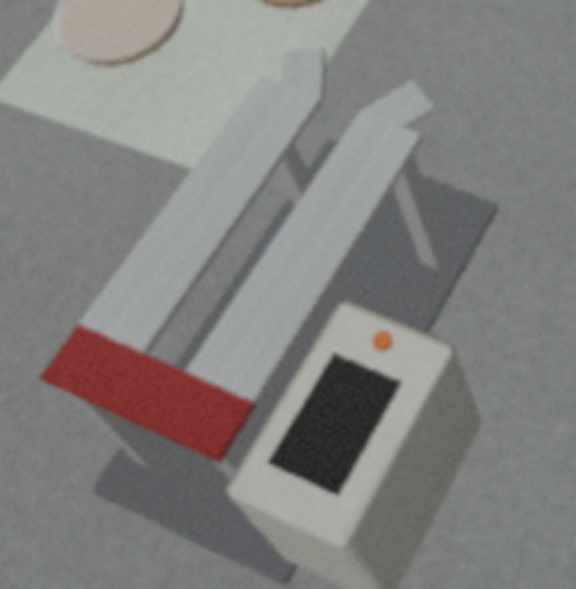

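```bash
python3 - <<'E'
from h import *
S=cv2.imread('pics/scene0.png');D=cv2.imread('pics/side0.png')
f=lambda x,y:(240+x/4-.4,240+y/4-.4)
g=lambda x,y:(40+x/3.2-.3,200+y/3.2-.3)
P={}
for k,a,b in(('m1',f(258,145),g(358,113)),('m2',f(232,192),g(322,98)),('e1',f(612,372),g(187,370)),('e2',f(592,430),g(147,352))):
    x,r=tri(('scene',a),('side',b));print(k,x.round(1),np.round(r,1),plane('scene',a,140).round(1),plane('side',b,140).round(1));P[k]=x
for s in('scene','side'):
    Q={k:plane(s,(f if s=='scene' else g)(*v),140) for k,v in (dict(m1=(258,145),m2=(232,192),e1=(612,372),e2=(592,430)) if s=='scene' else dict(m1=(358,113),m2=(322,98),e1=(187,370),e2=(147,352))).items()}
    m=(Q['m1']+Q['m2'])/2;e=(Q['e1']+Q['e2'])/2;d=e-m
    print(s,m.round(1),e.round(1),'len',np.linalg.norm(d),'width',np.linalg.norm(Q['m1']-Q['m2']),np.linalg.norm(Q['e1']-Q['e2']),'ang from y',np.arctan2(-d[0],d[1]))
a=cv2.resize(S[100:250,130:300],None,fx=3,fy=3,interpolation=2);b=cv2.resize(D[90:240,200:360],None,fx=3,fy=3,interpolation=2)
cv2.imwrite('pics/c3.png',np.hstack([a[:, :510],b])[:, :800])
E
```

```text
m1 [555.3  60.3 139.1] [0.8 0.8] [555.5  59.7 140. ] [554.8  61.5 140. ]
m2 [579.   65.9 140.2] [0. 0.] [578.9  65.9 140. ] [579.1  65.8 140. ]
e1 [521.2 219.6 137.5] [0.2 0.2] [522.2 219.1 140. ] [519.8 220.1 140. ]
e2 [545.1 225.8 137.8] [0.8 0.8] [546.2 226.3 140. ] [543.6 225.2 140. ]
scene [567.2  62.8 140. ] [534.2 222.7 140. ] len 163.3072986319844 width 24.276649306791423 24.972397098478133 ang from y 0.20331930190442374
side [566.9  63.6 140. ] [531.7 222.7 140. ] len 162.8731465676265 width 24.607343142612997 24.340081626710006 ang from y 0.21788124080056936
```

View pics/c3.png

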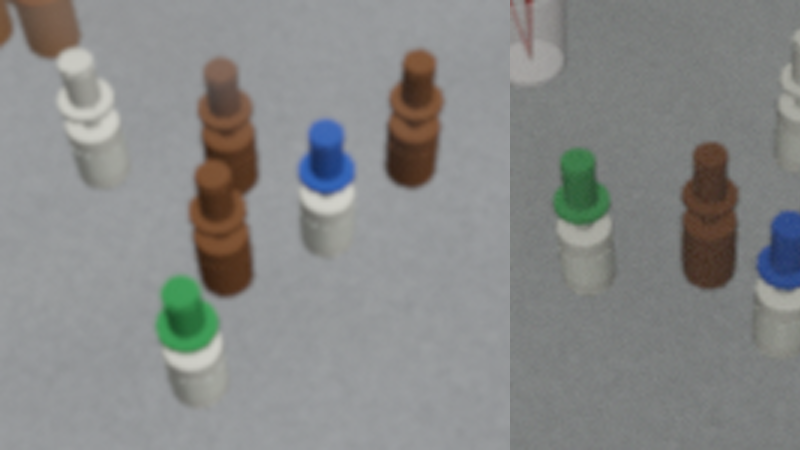

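```bash
python3 - <<'E'
from h import *
s=ctrl.read_state()
M=R.from_euler('xyz',s['tool_rot']).as_matrix();print(M.round(3))
b=np.array([435.6,-237.7])
for k,u in dict(A=(269.3,120),B=(204,123),C=(201,157),W=(155,119),blue=(130+327/3,100+133/3),G=(130+183/3,100+290/3)).items():
    x=plane('scene',u,134);d=x[:2]-b;print(k,x.round(),'d',np.hypot(*d).round(),'ang',np.arctan2(d[1],d[0]).round(2))
# reader top: button & screen corners
f=lambda x,y:(240+x/4-.4,240+y/4-.4)
g=lambda x,y:(40+x/3.2-.3,200+y/3.2-.3)
print(tri(('scene',f(558,150)),('side',g(382,341))),tri(('scene',f(735,208)),('side',g(338,492))))
print(tri(('scene',f(655,292)),('side',g(252,403))),tri(('scene',f(555,522)),('side',g(80,326))))
E
```

```text
[[-0.001  0.909  0.418]
 [ 0.001  0.418 -0.909]
 [-1.     0.    -0.001]]
A [ 337. -241.  134.] d 98.0 ang -3.11
B [ 452. -334.  134.] d 97.0 ang -1.4
C [ 518. -264.  134.] d 87.0 ang -0.31
W [ 525. -417.  134.] d 201.0 ang -1.11
blue [ 436. -235.  134.] d 3.0 ang 1.41
G [ 595. -201.  134.] d 164.0 ang 0.22
(array([455.69059039, 150.51812012, 127.07481512]), [np.float64(0.5045138702690882), np.float64(0.5045138702691383)]) (array([420.93474532, 218.40680068, 127.16198157]), [np.float64(0.332372684418155), np.float64(0.3323726844181625)])
(array([481.83712003, 213.22570276, 137.78291902]), [np.float64(0.15430109543073314), np.float64(0.15430109543068218)]) (array([583.34183448, 235.59734767, 139.12491426]), [np.float64(0.24596125666621613), np.float64(0.24596125666612775)])
```

```bash
python3 -m handwheel '1 0 29 -25 0 0 0;1 0 29 -25 0 0 0;1 0 29 -25 0 0 0;1 0 29 -25 0 0 0;1 0 29 -25 0 0 0;1 0 29 -25 0 0 0;1 0 29 -25 0 0 0;1 0 29 -25 0 0 0;1 0 29 -25 0 0 0;1 0 29 -25 0 0 0'
cat > tgt.py <<'E'
from h import *
def tgt(x,y,z):
    s=ctrl.read_state();r=R.from_euler('xyz',s['tool_rot']);M=r.as_matrix()
    print('t',round(s['clock'],2),'pos',s['eef_pos'].round(1),'F',s['force'].round(1),'w',s['width'].round(1))
    d=M.T@(np.array([x,y,z])-s['eef_pos']);print('tool shift',d.round(1),'x axis',M[:,0].round(3),'jaw ang',np.arctan2(M[1,2],M[0,2]).round(3))
    # turn to make tool x point straight down
    w=np.cross(M[:,0],[0,0,-1]);print('level turn (tool)',(M.T@w).round(4))
if __name__=='__main__':
    import sys;tgt(*map(float,sys.argv[1:]))
E
python3 tgt.py 435.6 -237.7 107; python3 - <<'E'
from h import *
p=camera_params('wrist');im=get_image('wrist');cv2.imwrite('pics/w1.png',im)
for z in(134,92):print(proj('wrist',(435.6,-237.7,z),p))
c,s=blob(im,(105,120,40),(130,255,255));print(c,s)
E
```

```text
clock: 1.15
eef_pos: [431.6, -235.4, 204.2]
tool_rot: [-1.941, 1.566, -3.094]
force: [0.4, -0.7, -0.5]
width: 85.3
(np.float64(260.1668803092228), np.float64(188.88981974107116))
(np.float64(259.5964810170363), np.float64(175.9656856015201))
[258.74468085 177.40851064] [ 237  154   44   49 1645]Traceback (most recent call last):
  File "tgt.py", line 9, in <module>
    import sys;tgt(*map(float,sys.argv[1:]))
               ~~~^^^^^^^^^^^^^^^^^^^^^^^^^^
  File "tgt.py", line 4, in tgt
    print('t',round(s['clock'],2),'pos',s['eef_pos'].round(1),'F',s['force'].round(1),'w',s['width'].round(1))
                                                                                          ^^^^^^^^^^^^^^^^
AttributeError: 'float' object has no attribute 'round'
```

View pics/w1.png

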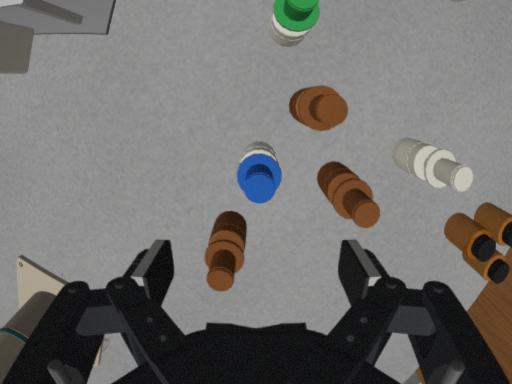

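```bash
sed -i "s/s\['width'\].round(1)/round(s['width'],1)/" tgt.py; python3 tgt.py 435.6 -237.7 107
```

```text
t 1.2 pos [ 435.2 -227.4  204.1] F [ 1.9  6.4 -0.1] w 85.4
tool shift [97.  -3.8 10.1] x axis [-0.003  0.005 -1.   ] jaw ang -1.144
level turn (tool) [ 0.     -0.006   0.0009]
```

```bash
python3 -m handwheel '1 0 -4 10 0 0 0;1 0 0 0 0 0 0;1 0 0 0 0 0 0'; python3 tgt.py 435.6 -237.7 107
```

```text
clock: 1.5
eef_pos: [436.4, -236.9, 203.8]
tool_rot: [-2.981, 1.564, 2.163]
force: [-0.7, -0.9, -0.5]
width: 85.6
t 1.5 pos [ 436.4 -236.9  203.8] F [-0.7 -0.9 -0.5] w 85.6
tool shift [96.8 -0.9  1. ] x axis [-0.004  0.006 -1.   ] jaw ang -1.139
level turn (tool) [ 0.     -0.0066  0.0011]
```

```bash
python3 -m handwheel '1 20 0 0 0 -0.007 0;1 20 0 0 0 0 0;1 20 0 0 0 0 0;1 15 0 0 0 0 0;1 8 0 0 0 0 0;1 0 0 0 0 0 0;1 0 0 0 0 0 0'; python3 tgt.py 435.6 -237.7 107
```

```text
clock: 2.2
eef_pos: [432.9, -247.1, 118.8]
tool_rot: [-0.378, 1.565, -1.534]
force: [0.2, 0.3, 0.1]
width: 85.5
t 2.2 pos [ 432.9 -247.1  118.8] F [0.2 0.3 0.1] w 85.5
tool shift [11.7  6.3 -7.6] x axis [ 0.    -0.006 -1.   ] jaw ang -1.156
level turn (tool) [-0.      0.0054  0.0021]
```

```bash
python3 -m handwheel '1 0 6 -8 0 0 0;1 0 0 0 0 0 0'; python3 tgt.py 435.6 -237.7 107
```

```text
clock: 2.4
eef_pos: [435.9, -237.4, 119.9]
tool_rot: [-0.092, 1.564, -1.249]
force: [0.2, -0.4, 0.2]
width: 85.7
t 2.4 pos [ 435.9 -237.4  119.9] F [ 0.2 -0.4  0.2] w 85.7
tool shift [12.9 -0.4  0. ] x axis [ 0.002 -0.007 -1.   ] jaw ang -1.157
level turn (tool) [-0.      0.0069  0.0006]
```

```bash
python3 -m handwheel '1 7 0 0 0 0 0;1 5 0 0 0 0 0;1 0 0 0 0 0 0'; python3 tgt.py 435.6 -237.7 107
```

```text
clock: 2.7
eef_pos: [437.1, -237.2, 108.1]
tool_rot: [0.129, 1.562, -1.027]
force: [-0.1, -0.5, 0.6]
width: 85.3
t 2.7 pos [ 437.1 -237.2  108.1] F [-0.1 -0.5  0.6] w 85.3
tool shift [ 1.1 -1.5 -0.1] x axis [ 0.005 -0.008 -1.   ] jaw ang -1.156
level turn (tool) [ 0.      0.009  -0.0012]
```

```bash
python3 -m handwheel '1 0 -1 0 0 0.009 0;0 0 0 0 0 0 0;-1 0 0 0 0 0 0;-1 0 0 0 0 0 0;-1 0 0 0 0 0 0;-1 0 0 0 0 0 0;-1 0 0 0 0 0 0;-1 0 0 0 0 0 0'; python3 tgt.py 435.6 -237.7 107
```

```text
clock: 3.5
eef_pos: [436.2, -238.0, 108.5]
tool_rot: [1.898, 1.569, 0.742]
force: [0.5, -0.2, 0.2]
width: 21.1
t 3.5 pos [ 436.2 -238.   108.5] F [ 0.5 -0.2  0.2] w 21.1
tool shift [ 1.5 -0.4 -0.5] x axis [ 0.001  0.001 -1.   ] jaw ang -1.156
level turn (tool) [-0.     -0.0005 -0.0014]
```

```bash
python3 -m handwheel '-1 0 0 0 0 0 0;-1 0 0 0 0 0 0';python3 - <<'E'
from h import *
for n in('scene','side'):
    im=get_image(n);u,v=map(int,proj(n,(436,-238,113)));c=im[v-60:v+60,u-70:u+70];cv2.imwrite(f'pics/g_{n}.png',cv2.resize(c,None,fx=4,fy=4,interpolation=2))
cv2.imwrite('pics/g_w.png',get_image('wrist'))
E
```

```text
clock: 3.7
eef_pos: [436.2, -238.0, 108.5]
tool_rot: [1.86, 1.569, 0.704]
force: [-0.2, 0.5, 0.7]
width: 21.3
```

View pics/g_side.png

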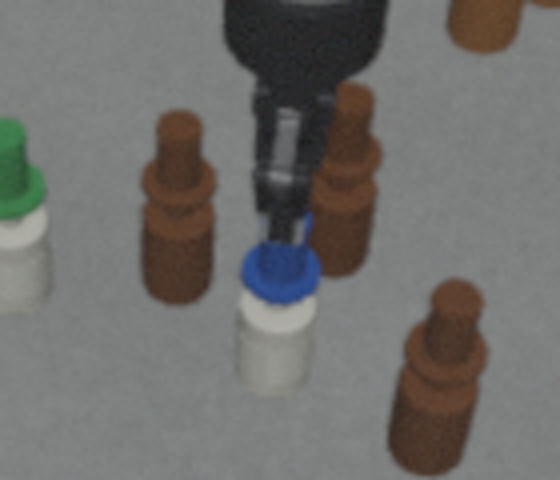

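View pics/g_w.png

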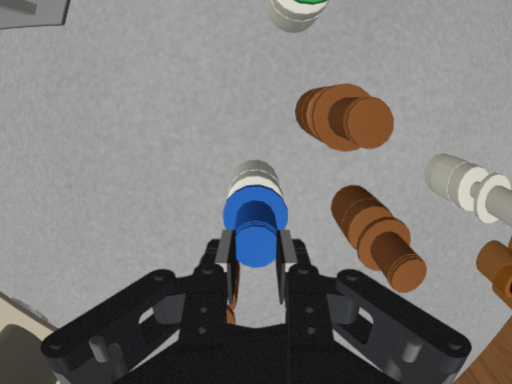

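View pics/g_scene.png

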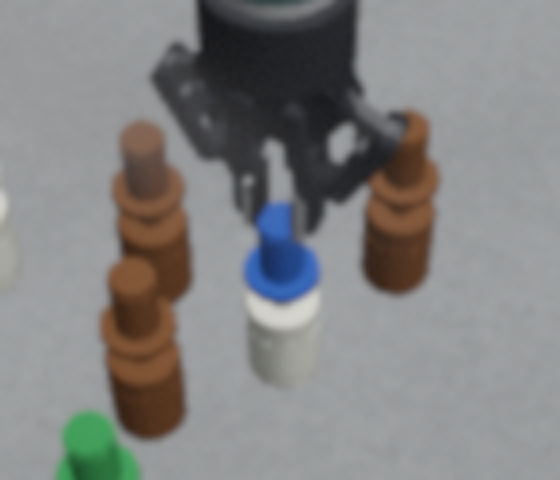

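```bash
python3 - <<'E'
from h import *
s=ctrl.read_state();p=camera_params('wrist');e=s['eef_pos'];print(e,p['eye'])
for z in(134,119.5,92):print(z,proj('wrist',(e[0],e[1],z),p))
im=cv2.imread('pics/g_w.png')
print(plane('wrist',(256,250),134,p), plane('wrist',(256,213),92,p))
for n in('scene','side'):
    im=get_image(n);c,_=blob(im,(105,120,60),(130,255,255));print(n,c,proj(n,(e[0],e[1],92)))
im=cv2.imread('pics/g_w.png')
cv2.imwrite('pics/g_w2.png',cv2.resize(im[170:300,170:340],None,fx=4,fy=4,interpolation=2))
E
```

```text
[ 436.1840875  -237.97495594  108.48612944] [ 504.70164195 -207.98809342  273.98001196]
134 (np.float64(255.4103481916104), np.float64(247.09752470371163))
119.5 (np.float64(255.4305889630902), np.float64(235.2572980860292))
92 (np.float64(255.46180217504138), np.float64(217.13709512606107))
[ 434.69392009 -238.97302596  134.        ] [ 439.02098652 -237.11442913   92.        ]
scene [237.46619217 152.83985765] (np.float64(238.07786161032678), np.float64(155.54652248623808))
side [291.80530973 177.55752212] (np.float64(291.86960251133917), np.float64(176.59828507302748))
```

View pics/g_w2.png

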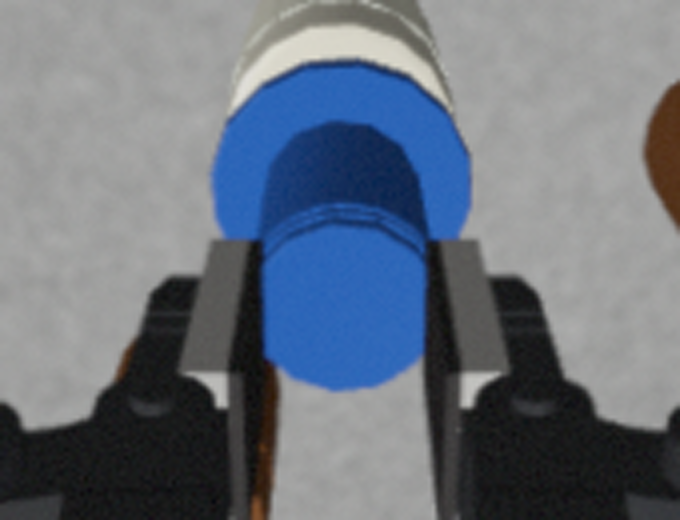

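```bash
python3 -m handwheel '-1 -12 0 0 0 0 0;-1 -18 0 0 0 0 0;-1 -18 0 0 0 0 0;-1 -12 0 0 0 0 0;-1 -3 0 0 0 0 0;-1 0 0 0 0 0 0'; python3 tgt.py 584 -15 170.5
```

```text
clock: 4.55
eef_pos: [435.2, -237.7, 175.7]
tool_rot: [2.975, 1.569, 1.818]
force: [-1.2, -0.4, -0.9]
width: 21.1
t 4.55 pos [ 435.2 -237.7  175.7] F [-1.2 -0.4 -0.9] w 21.1
tool shift [   5.5  225.9 -143.9] x axis [-0.     0.002 -1.   ] jaw ang -1.156
level turn (tool) [-0.     -0.0017 -0.0003]
```

```bash
python3 -m handwheel '-1 0 14 -9 0 0 0;-1 0 24 -15 0 0 0;-1 0 26 -17 0 0 0;-1 0 26 -17 0 0 0;-1 0 26 -17 0 0 0;-1 0 26 -17 0 0 0;-1 0 26 -17 0 0 0;-1 0 20 -13 0 0 0;-1 0 10 -7 0 0 0;-1 0 0 0 0 0 0'; python3 tgt.py 584 -15 170.5
```

```text
clock: 5.55
eef_pos: [564.4, -33.5, 169.0]
tool_rot: [-2.179, 1.558, 2.943]
force: [-0.5, -0.4, -0.7]
width: 21.0
t 5.55 pos [564.4 -33.5 169. ] F [-0.5 -0.4 -0.7] w 21.0
tool shift [-1.7 25.3 -9.2] x axis [-0.013  0.003 -1.   ] jaw ang -1.161
level turn (tool) [-0.     -0.0074  0.0106]
```

```bash
python3 -m handwheel '-1 -1 13 -5 0.1 -0.0075 0.01;-1 0 12 -4 0.1 0 0;-1 0 0 0 0 0 0;-1 0 0 0 0 0 0'; python3 tgt.py 584 -15 170.5; python3 - <<'E'
from h import *
S=get_image('scene');D=get_image('side')
cv2.imwrite('pics/r1.png',np.hstack([cv2.resize(S[200:384,200:440],None,fx=1.66,fy=1.66),cv2.resize(D[180:364,40:280],None,fx=1.66,fy=1.66)]))
lo,hi=(105,120,60),(130,255,255)
a,sa=blob(S,lo,hi);b,sb=blob(D,lo,hi);print(sa,sb,tri(('scene',a),('side',b)))
E
```

```text
clock: 5.95
eef_pos: [580.4, -22.6, 168.2]
tool_rot: [-1.167, 1.562, -2.539]
force: [0.1, -0.8, -1.0]
width: 21.1
t 5.95 pos [580.4 -22.6 168.2] F [ 0.1 -0.8 -1. ] w 21.1
tool shift [-2.4  5.  -6.7] x axis [-0.008 -0.005 -1.   ] jaw ang -1.372
level turn (tool) [-0.      0.0036  0.0084]
[249 233  24  29 428] [161 176  22  29 361] (array([580.96108111, -24.47731244, 154.67274892]), [np.float64(0.5010553588262221), np.float64(0.5010553588262903)])
```

View pics/r1.png

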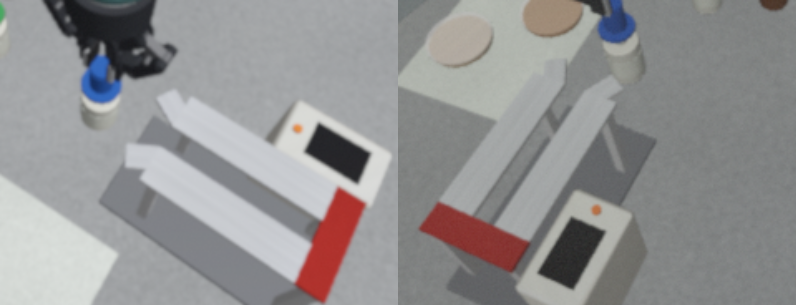

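```bash
python3 -c "
from h import *
print(tri(('scene',(237.466,152.84)),('side',(291.805,177.558))))"
python3 -m handwheel '-1 -2.5 5 -6 0 0.0036 0.0084;-1 0 0 0 0 0 0;-1 0 0 0 0 0 0'; python3 tgt.py 575.4 24 170.5
```

```text
(array([ 434.52716657, -239.20953532,   93.58955147]), [np.float64(3.916027104562764), np.float64(3.9160271045627257)])
clock: 6.35
eef_pos: [583.6, -16.9, 171.2]
tool_rot: [2.247, 1.57, 0.874]
force: [0.4, 0.3, -1.6]
width: 21.0
t 6.35 pos [583.6 -16.9 171.2] F [ 0.4  0.3 -1.6] w 21.0
tool shift [  0.7   0.  -41.7] x axis [ 0.001  0.001 -1.   ] jaw ang -1.373
level turn (tool) [-0.     -0.0006 -0.0007]
```

```bash
python3 -m handwheel '-1 0 0 -12 0 0 0;-1 0 0 -15 0 0 0;-1 0 0 -12 0 0 0;-1 0 0 -3 0 0 0;-1 0 0 0 0 0 0;-1 0 0 0 0 0 0'; python3 tgt.py 567 63.2 170.5;  python3 - <<'E'
from h import *
S=get_image('scene');D=get_image('side')
cv2.imwrite('pics/r2.png',np.hstack([cv2.resize(S[220:340,220:350],None,fx=3,fy=3,interpolation=2),cv2.resize(D[180:300,80:210],None,fx=3,fy=3,interpolation=2)]))
E
```

```text
clock: 6.95
eef_pos: [574.0, 30.2, 171.3]
tool_rot: [2.833, 1.569, 1.464]
force: [-0.3, 0.4, -1.7]
width: 21.0
t 6.95 pos [574.   30.2 171.3] F [-0.3  0.4 -1.7] w 21.0
tool shift [  0.8  -0.2 -33.8] x axis [ 0.     0.002 -1.   ] jaw ang -1.369
level turn (tool) [ 0.     -0.0017 -0.0005]
```

View pics/r2.png

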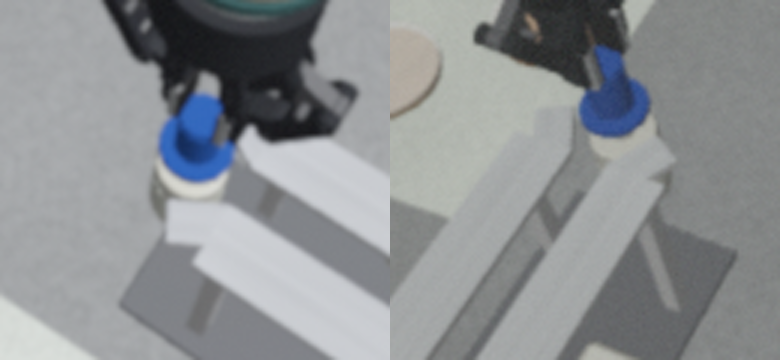

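```bash
python3 -m handwheel '-1 0 0 -10 0 0 0;-1 0 0 -12 0 0 0;-1 0 0 -10 0 0 0;-1 0 0 0 0 0 0;-1 0 0 0 0 0 0'; python3 tgt.py 559 102 170.5;  python3 - <<'E'
from h import *
S=get_image('scene');D=get_image('side')
cv2.imwrite('pics/r3.png',np.hstack([cv2.resize(S[220:340,240:370],None,fx=3,fy=3,interpolation=2),cv2.resize(D[180:300,70:200],None,fx=3,fy=3,interpolation=2)]))
E
```

```text
clock: 7.55
eef_pos: [567.2, 63.3, 171.2]
tool_rot: [2.826, 1.569, 1.455]
force: [0.0, -0.5, -1.6]
width: 21.1
t 7.55 pos [567.2  63.3 171.2] F [ 0.  -0.5 -1.6] w 21.1
tool shift [  0.8  -0.3 -39.5] x axis [ 0.     0.002 -1.   ] jaw ang -1.371
level turn (tool) [ 0.     -0.0016 -0.0005]
```

View pics/r3.png

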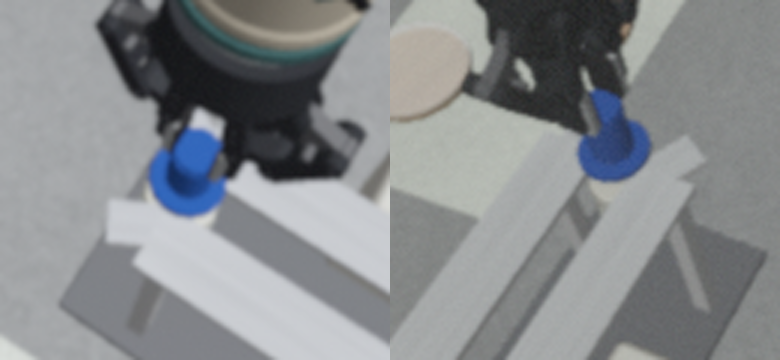

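```bash
python3 -m handwheel '-1 0 0 -12 0 0 0;-1 0 0 -15 0 0 0;-1 0 0 -15 0 0 0;-1 0 0 -12 0 0 0;-1 0 0 0 0 0 0;-1 0 0 0 0 0 0'; python3 tgt.py 559 102 170.5;python3 tgt.py 534.4 215.9 170.5
```

```text
clock: 8.25
eef_pos: [555.3, 121.8, 171.3]
tool_rot: [2.904, 1.568, 1.533]
force: [0.1, 0.8, -1.4]
width: 20.9
t 8.25 pos [555.3 121.8 171.3] F [ 0.1  0.8 -1.4] w 20.9
tool shift [ 0.7 -0.4 20.1] x axis [ 0.     0.003 -1.   ] jaw ang -1.37
level turn (tool) [-0.     -0.0025 -0.0006]
t 8.25 pos [555.3 121.8 171.3] F [ 0.1  0.8 -1.4] w 20.9
tool shift [  1.   -1.8 -96.4] x axis [ 0.     0.003 -1.   ] jaw ang -1.37
level turn (tool) [-0.     -0.0025 -0.0006]
```

```bash
python3 -m handwheel '-1 0 -0.5 -12 0 0 0;-1 0 -0.5 -15 0 0 0;-1 0 0 -15 0 0 0;-1 0 0 -15 0 0 0;-1 0 0 -8 0 0 0;-1 0 0 0 0 0 0;-1 0 0 0 0 0 0'; python3 tgt.py 534.4 215.9 170.5; python3 - <<'E'
from h import *
S=get_image('scene');D=get_image('side')
cv2.imwrite('pics/r4.png',np.hstack([cv2.resize(S[240:384,290:440],None,fx=2.6,fy=2.6,interpolation=2),cv2.resize(D[210:354,40:190],None,fx=2.6,fy=2.6,interpolation=2)]))
E
```

```text
clock: 8.95
eef_pos: [540.0, 191.4, 171.3]
tool_rot: [2.923, 1.568, 1.554]
force: [-0.4, -0.2, -1.6]
width: 21.0
t 8.95 pos [540.  191.4 171.3] F [-0.4 -0.2 -1.6] w 21.0
tool shift [  0.8  -0.6 -25.1] x axis [ 0.     0.003 -1.   ] jaw ang -1.37
level turn (tool) [ 0.     -0.0025 -0.0006]
```

View pics/r4.png

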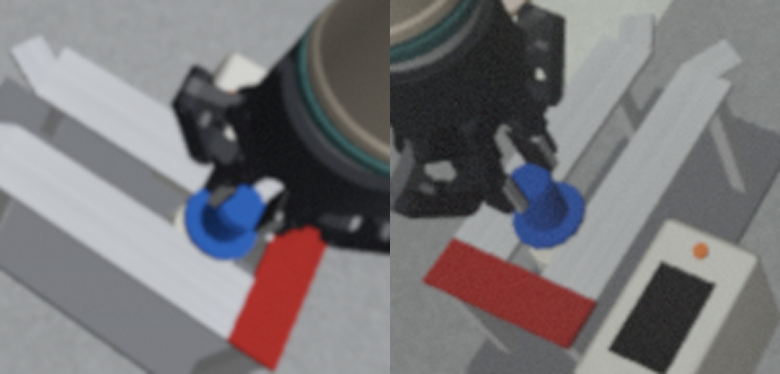

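```bash
python3 -m handwheel '-1 0 0 -10 0 0 0;-1 0 0 -6 0 0 0;-1 0 0 0 0 0 0;-1 0 0 0 0 0 0'; python3 tgt.py 534.4 215.9 170.5;python3 -m handwheel '-1 0 0 -3 0 0 0;-1 0 0 0 0 0 0';python3 -m handwheel '-1 0 0 -2 0 0 0;-1 0 0 0 0 0 0'; python3 tgt.py 534.4 215.9 170.5
```

```text
clock: 9.45
eef_pos: [537.3, 206.3, 171.4]
tool_rot: [2.808, 1.569, 1.435]
force: [0.2, -1.1, -1.1]
width: 20.8
t 9.45 pos [537.3 206.3 171.4] F [ 0.2 -1.1 -1.1] w 20.8
tool shift [  0.9  -0.9 -10. ] x axis [ 0.     0.002 -1.   ] jaw ang -1.374
level turn (tool) [ 0.     -0.0019 -0.0007]
clock: 9.65
eef_pos: [536.7, 209.2, 171.4]
tool_rot: [2.829, 1.569, 1.455]
force: [-0.1, 0.3, -1.7]
width: 21.3
clock: 9.85
eef_pos: [536.4, 211.0, 171.4]
tool_rot: [2.776, 1.569, 1.402]
force: [-0.8, 0.3, -1.4]
width: 21.3
t 9.85 pos [536.4 211.  171.4] F [-0.8  0.3 -1.4] w 21.3
tool shift [ 0.9 -1.  -5.2] x axis [ 0.     0.002 -1.   ] jaw ang -1.374
level turn (tool) [ 0.     -0.0016 -0.0006]
```

Creep on until the end wall is felt; correct 1 mm sideways.

```bash
python3 -m handwheel '-1 0 -1 -2 0 0 0;-1 0 0 0 0 0 0';python3 -m handwheel '-1 0 0 -1.5 0 0 0;-1 0 0 0 0 0 0';python3 -m handwheel '-1 0 0 -1.5 0 0 0;-1 0 0 0 0 0 0';
```

```text
clock: 10.05
eef_pos: [534.9, 212.8, 171.4]
tool_rot: [2.81, 1.569, 1.435]
force: [-0.6, -0.1, -0.6]
width: 21.4
clock: 10.25
eef_pos: [534.5, 214.4, 171.4]
tool_rot: [2.787, 1.569, 1.412]
force: [0.5, -0.0, -1.2]
width: 21.1
clock: 10.45
eef_pos: [534.4, 215.1, 171.4]
tool_rot: [2.239, 1.57, 0.864]
force: [0.2, -0.2, -1.3]
width: 21.1
```

```bash
for i in 1; do python3 -m handwheel '-1 0 0 -1.5 0 0 0;-1 0 0 0 0 0 0'; done; python3 -m handwheel '-1 0 0 -1.5 0 0 0;-1 0 0 -0.5 0 0 0'; python3 tgt.py 534.4 215.9 170.5
```

```text
clock: 10.65
eef_pos: [534.5, 215.4, 171.5]
tool_rot: [0.49, 1.57, -0.886]
force: [-0.2, -1.6, -1.3]
width: 21.3
clock: 10.85
eef_pos: [534.4, 215.9, 171.5]
tool_rot: [0.135, 1.568, -1.241]
force: [-0.0, -1.8, -0.9]
width: 21.2
t 10.85 pos [534.4 215.9 171.5] F [-0.  -1.8 -0.9] w 21.2
tool shift [ 1. -0. -0.] x axis [ 0.001 -0.003 -1.   ] jaw ang -1.377
level turn (tool) [-0.      0.0031 -0.0004]
```

```bash
python3 -m handwheel '-1 0 0 -3 0 0 0;-1 0 0 -3 0 0 0'; python3 tgt.py 534.4 215.9 162.5
```

```text
clock: 11.05
eef_pos: [534.3, 217.4, 171.7]
tool_rot: [0.015, 1.562, -1.364]
force: [2.1, -6.9, 0.6]
width: 21.5
t 11.05 pos [534.3 217.4 171.7] F [ 2.1 -6.9  0.6] w 21.5
tool shift [ 9.2 -0.2  1.4] x axis [ 0.002 -0.009 -1.   ] jaw ang -1.379
level turn (tool) [-0.      0.009  -0.0001]
```

```bash
python3 -m handwheel '-1 0 0 1.8 0 0.009 0;-1 0 0 0 0 0 0';python3 -m handwheel '-1 4 0 0 0 0 0;-1 2 0 0 0 0 0;-1 0 0 0 0 0 0'; python3 -m handwheel '-1 1.5 0 0 0 0 0;-1 0 0 0 0 0 0'; python3 tgt.py 534.4 215.4 162.5
```

```text
clock: 11.25
eef_pos: [534.6, 215.5, 171.6]
tool_rot: [2.786, 1.571, 1.407]
force: [1.0, -3.5, -0.1]
width: 21.1
clock: 11.55
eef_pos: [535.0, 215.7, 165.4]
tool_rot: [1.867, 1.57, 0.488]
force: [1.6, -2.9, 0.6]
width: 21.2
clock: 11.75
eef_pos: [534.9, 215.7, 163.7]
tool_rot: [1.708, 1.57, 0.329]
force: [0.7, -3.2, -1.6]
width: 21.2
t 11.75 pos [534.9 215.7 163.7] F [ 0.7 -3.2 -1.6] w 21.2
tool shift [ 1.2 -0.6  0.2] x axis [ 0.001  0.    -1.   ] jaw ang -1.379
level turn (tool) [-0.     -0.0001 -0.0008]
```

```bash
python3 -m handwheel '-1 1 0 0 0 0 0;-1 0 0 0 0 0 0'; python3 -m handwheel '-1 1 0 0 0 0 0;-1 0 0 0 0 0 0'; python3 tgt.py 534.4 215.4 162.5
```

```text
clock: 11.95
eef_pos: [534.9, 215.7, 162.5]
tool_rot: [1.56, 1.57, 0.181]
force: [0.4, -3.0, -0.6]
width: 21.0
clock: 12.15
eef_pos: [535.1, 215.8, 162.4]
tool_rot: [1.717, 1.569, 0.338]
force: [0.2, -2.7, -1.7]
width: 21.0
t 12.15 pos [535.1 215.8 162.4] F [ 0.2 -2.7 -1.7] w 21.0
tool shift [-0.1 -0.8  0.2] x axis [ 0.001  0.    -1.   ] jaw ang -1.379
level turn (tool) [ 0.     -0.0002 -0.0013]
```

```bash
python3 -m handwheel '-1 1.5 0 0 0 0 0;-1 0 0 0 0 0 0'; python3 -m handwheel '-1 1.5 0 0 0 0 0;-1 0 0 0 0 0 0'; python3 tgt.py 534.4 215.4 162.5
```

```text
clock: 12.35
eef_pos: [535.1, 215.7, 162.4]
tool_rot: [1.842, 1.569, 0.463]
force: [0.2, -2.2, -3.0]
width: 21.1
clock: 12.55
eef_pos: [535.2, 215.8, 162.4]
tool_rot: [1.912, 1.568, 0.533]
force: [-0.4, -2.4, -2.9]
width: 21.3
t 12.55 pos [535.2 215.8 162.4] F [-0.4 -2.4 -2.9] w 21.3
tool shift [-0.1 -0.8  0.2] x axis [ 0.002  0.001 -1.   ] jaw ang -1.379
level turn (tool) [ 0.     -0.0009 -0.0024]
```

```bash
python3 - <<'E'
from h import *
print(ctrl.read_state()['force'],ctrl.read_state()['tau'].round(1))
S=get_image('scene');D=get_image('side')
cv2.imwrite('pics/r5.png',np.hstack([cv2.resize(S[250:384,310:440],None,fx=3,fy=3,interpolation=2),cv2.resize(D[230:364,40:170],None,fx=3,fy=3,interpolation=2)]))
E
```

```text
[-0.41732557 -2.3787295  -2.88867788] [ -1.6 -52.3   0.3 -17.5  -0.8  -0.2   0. ]
```

View pics/r5.png

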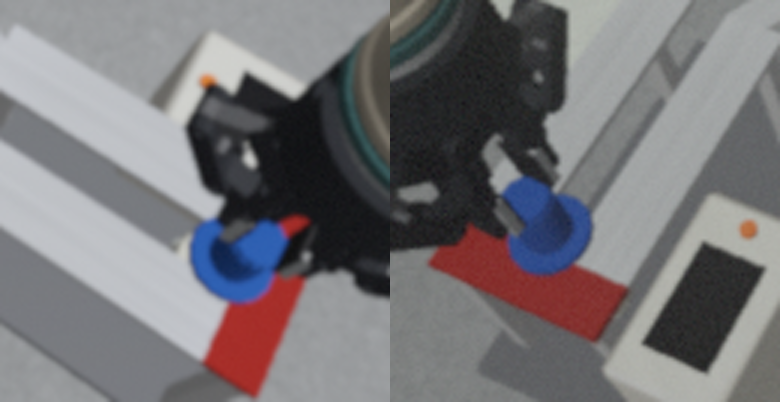

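```bash
python3 -m handwheel '-0.4 0 0 0 0 0 0;-0.3 0 0 0 0 0 0;-0.2 0 0 0 0 0 0;0 0 0 0 0 0 0;0.3 0 0 0 0 0 0;0.6 0 0 0 0 0 0;0.6 0 0 0 0 0 0'; python3 tgt.py 534.4 215.4 162.5;python3 - <<'E'
from h import *
cv2.imwrite('pics/w6.png',get_image('wrist'))
E
```

```text
clock: 13.35
eef_pos: [534.6, 220.8, 161.4]
tool_rot: [2.696, 1.564, 1.319]
force: [-0.5, 0.1, 0.5]
width: 68.2
t 13.35 pos [534.6 220.8 161.4] F [-0.5  0.1  0.5] w 68.2
tool shift [-1.1 -1.2  5.2] x axis [ 0.002  0.007 -1.   ] jaw ang -1.376
level turn (tool) [ 0.     -0.0064 -0.0031]
```

View pics/w6.png

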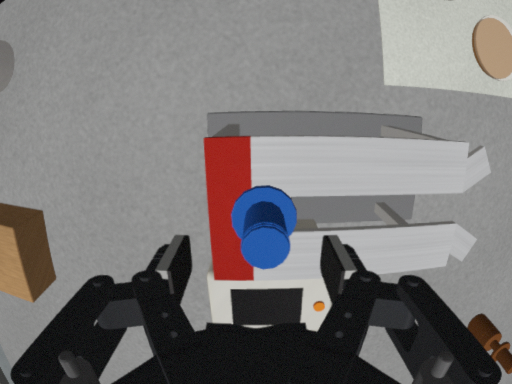

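```bash
python3 -m handwheel '0.8 0 0 4 0 0 0;0.8 -8 0 0 0 0 0;0.8 -15 0 0 0 0 0;0.8 -25 0 0 0 0 0;0.8 -25 0 0 0 0 0;0.8 -20 0 0 0 0 0;0.8 0 0 0 0 0 0;0.8 0 0 0 0 0 0'; python3 - <<'E'
from h import *
p=camera_params('wrist');W=get_image('wrist');S=get_image('scene');D=get_image('side')
cv2.imwrite('pics/w7.png',W)
cv2.imwrite('pics/r7.png',np.hstack([cv2.resize(S[230:384,290:440],None,fx=2.6,fy=2.6,interpolation=2),cv2.resize(D[210:364,40:190],None,fx=2.6,fy=2.6,interpolation=2)]))
for z,y in((140,157),(146,157),(188,157)):
    X=(534.6,215.4,z);print(z,proj('wrist',X,p),proj('scene',X),proj('side',X))
print(ctrl.read_state()['eef_pos'],blob(W,(105,120,40),(130,255,255)))
E
```

```text
clock: 14.2
eef_pos: [535.4, 214.5, 260.2]
tool_rot: [2.617, 1.564, 1.238]
force: [0.4, -0.7, -0.2]
width: 77.1
140 (np.float64(255.13892399245148), np.float64(178.23321808032054)) (np.float64(386.1316968522284), np.float64(336.39621302254693)) (np.float64(94.12727252934727), np.float64(307.9426245059616))
146 (np.float64(255.09351979131267), np.float64(179.79703258276942)) (np.float64(387.3952983129557), np.float64(335.6001014050563)) (np.float64(92.95663505568504), np.float64(306.43973637896175))
188 (np.float64(254.71738156749183), np.float64(192.77194914361192)) (np.float64(396.89322388922994), np.float64(329.6160873560523)) (np.float64(84.2771084570249), np.float64(295.29678412723047))
[534.99394634 214.33413813 259.18757188] (array([255.21890547, 180.60261194]), array([ 234,  158,   44,   48, 1608], dtype=int32))
```

View pics/w7.png

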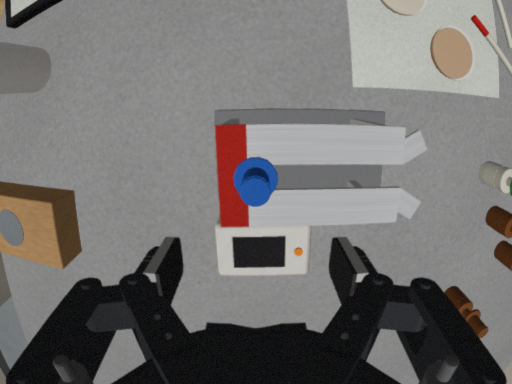

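View pics/r7.png

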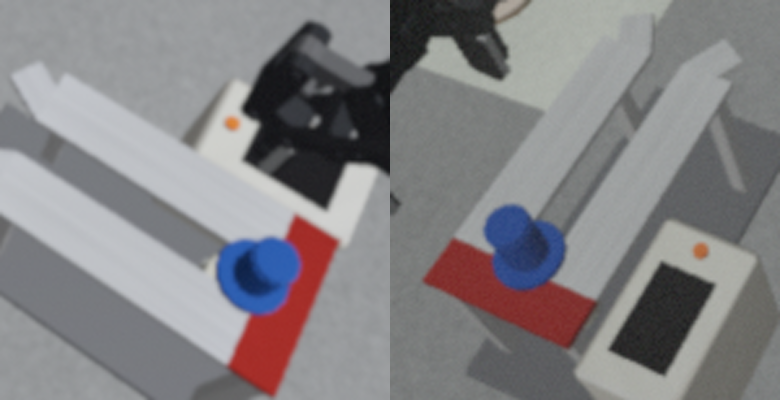

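```bash
python3 - <<'E'
from h import *
p=camera_params('wrist');W=get_image('wrist');S=get_image('scene');D=get_image('side')
lo,hi=(105,120,40),(130,255,255)
a,sa=blob(S,lo,hi);b,sb=blob(D,lo,hi);print(tri(('scene',a),('side',b)))
H=cv2.cvtColor(W,cv2.COLOR_BGR2HSV)
red=cv2.inRange(H,(0,150,60),(8,255,255))|cv2.inRange(H,(172,150,60),(180,255,255))
n,l,s,c=cv2.connectedComponentsWithStats(red);i=1+s[1:,4].argmax();l=(l==i)
for r in(140,148,208,215):
    x=np.where(l[r])[0];print(r,x.min(),x.max(),plane('wrist',(x.max()+.5,r),140,p)[:2].round(1))
e=[plane('wrist',(np.where(l[r])[0].max()+.5,r),140,p)[:2] for r in (140,148,208,215)]
d=np.array([-.209,.978]);print([round(float((q-[534.6,215.4])@d),1) for q in e])
# collar extents left/right at z146
m=cv2.inRange(H,lo,hi)[180];x=np.where(m)[0];q=[plane('wrist',(u,180),146,p)[:2] for u in(x.min()-.5,x.max()+.5)];print(q,np.mean(q,0),[round(float((np.mean(q,0)-k)@d),1) for k in e])
for n,im in(('scene',S),('side',D)):
  c,_=blob(im,(50,120,40),(80,255,255));print(n,'green',c)
E
```

```text
(array([535.07223138, 215.70745354, 152.64095326]), [np.float64(0.6979485739554332), np.float64(0.697948573955498)])
140 216 245 [569.9 231.6]
148 217 245 [562.2 230.1]
208 220 247 [501.9 216.9]
215 220 247 [494.3 215.5]
[8.5, 8.7, 8.3, 8.5]
[array([530.024106  , 235.82314761]), array([538.2601489 , 193.81889431])] [534.14212745 214.82102096] [-8.9, -9.1, -8.8, -9.0]
scene green [191.32634731 205.19161677]
side green [223.40963855 158.87951807]
```

```bash
python3 - <<'E'
from h import *
D=get_image('side');S=get_image('scene')
cv2.imwrite('pics/f.png',np.hstack([cv2.imread('pics/side0.png')[60:260,200:390],D[60:260,200:390],cv2.imread('pics/scene0.png')[90:290,110:300],S[90:290,110:300]]))
for im in(cv2.imread('pics/side0.png'),D):
    for lo in(40,20): print(blob(im,(45,90,lo),(85,255,255)))
E
```

```text
(array([222.96732026, 152.79411765]), array([215, 140,  18,  24, 306], dtype=int32))
(array([222.96732026, 152.79411765]), array([215, 140,  18,  24, 306], dtype=int32))
(array([223.00655738, 152.68852459]), array([215, 140,  18,  24, 305], dtype=int32))
(array([223.00655738, 152.68852459]), array([215, 140,  18,  24, 305], dtype=int32))
```

View pics/f.png

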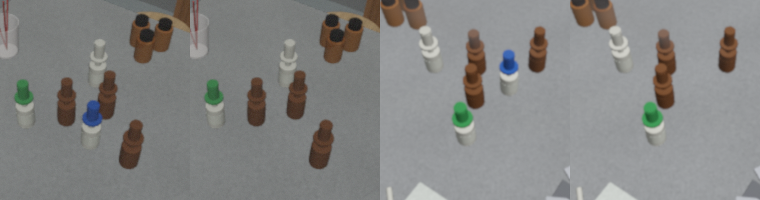

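The green, white and brown bottles have not moved, and the blue one hangs at the end. Handing in.

```bash
python3 -c "
from cell import ctrl
print(ctrl.finish_job(),ctrl.read_state()['clock'])"
```

```text
the job is handed in; nothing more can be done
the job is handed in; nothing more can be done
```

The blue-capped bottle is hanging by its collar at the red closed end of the rail, and the job was handed in at about 14.5 s. I gripped it by the stem, carried it to the flared end, and slid its neck along the slot until it touched the end wall at about 7 N. Then I lowered it onto the plates, let go, and backed the arm up about 100 mm.

**Position:** two camera views put the bottle axis at (535, 216) mm. The wrist view put it about 8.9 mm from the slot end, against a nominal 8 mm, which is within measuring error.

**Bystanders:** the green bottle measured the same before and after, to a fraction of a pixel. In before-and-after pictures, the white and brown bottles look unmoved. One early green reading seemed shifted by 6 pixels. That was a flaw in the colour mask, and a wider mask showed no change.

**Readings that disagreed:**
- **Gripper width:** it read 21 mm on a 26 mm stem, although the pictures showed a sound, centred grip.
- **Vertical force:** it did not clearly rise when the collar seated, so I went by the height, which stopped at 162.4 mm against an expected 162.5 mm.
- **Final cap height:** the colour-based height came out about 3 mm low. The rail plates there also measured about 2 mm low, so I put this down to calibration.

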